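# Fetch the jar from behind the glaze things and put them back

### The arm

A 6-joint arm with a two-finger parallel gripper is mounted at the origin on the work surface. World frame = base frame: x ahead of the robot, y to its left, z up, the work surface at z = 0. Lengths are in m, angles in rad, forces in N, time in s.
With the tool pointing down it reaches from about 0.3 to 0.875 m from the base axis. Payload 6.4 kg.
Tool frame: the origin (TCP) lies midway between the tips of the shut fingers; the grasp point (between the pads) lies 19 mm behind it; z points along the fingers, y is the line along which they close (so a half turn about z gives the same grasp; the last joint's range is limited). The gripper opens to 85 mm and grips with 20 to 120 N. Pads are 22 mm wide; open, the fingers measure 114 mm over their backs; the gripper's body (76 mm by 85 mm) begins 54 mm behind the grasp point. The pads swing forward as they close: fully open they stand 13 mm farther back than shut.
Start: joints at [0.919, 0.181, 1.607, -0, 1.354, -0.206], TCP at [0.248, 0.519, 0.231] pointing down, gripper open.
Joint ranges: [-2.99, 2.99], [-0.89, 2.07], [0.3, 2.58], [-1.14, 4.28], [0, 2.63], [-3.12, 3.12]. Speed limits (rad/s): [2.57, 2.57, 3.01, 3.14, 3.14, 3.14].

### API

Orientations are given as a unit quaternion [w, x, y, z].
In Python, from bench import ctrl gives the robot as it stands.
- The arm moves only by the tool drive_tool, never from a script. Its argument "plan" is a list that holds one entry, the list of rows, each a list of 4 numbers: the shift along the tool's x, y, z scaled (see below), then the turn about the tool's z scaled (see below). In form: [[[x, y, z, roll], ...]]. A call has 1 to 12 rows; each row is the pose to reach, as a shift and turn from the pose commanded when the call began, along the tool's axes at that moment, turning the shorter way round; what a row does not reach only later rows make up. The controller multiplies each number of a shift by 400 mm and each number of a turn by 180 degrees. A row lasts 1/12 s, in which the tool goes at most 41.7 mm and 7.16 degrees, less where a joint would pass 70% of its speed; a pose out of reach is approached as far as the arm can. A call with a number of a shift or a turn outside -1 to 1 is refused whole. A call with a gripper value outside its range is refused whole. "jaw" is the closure, from 0 (fully open) to 1 (shut), set as the call begins (left out, the last holds). The fingers move at their own pace and stop on an object; the grip force is fixed at half the most. Time passes only in rows, so rows that repeat a pose let the fingers close. It gives the time, the measured TCP pose, the force, the opening and the grip force at its end, in the units of the state.
- ctrl.get_obs(): the state, without advancing time (a new reading comes with each control period).
- ctrl.camera(name): name is "side" or "top" or "wrist"; returns (picture, depth): 384x512x3 uint8, red, green, blue; 384x512 float32, m along the optical axis (not along the pixel's ray), 0 where there is no reading.
- ctrl.camera_info(name): a dict with "camera_matrix" (3x3 intrinsics, pixels), "R" (3x3) and "t" (3): a world point X has camera coordinates R X + t; the wrist camera has in their place "T_tool_cam" (4x4, takes a point from camera to tool coordinates, whose origin is the TCP and whose axes are the flange's). Camera axes: x right, y down, z forward; pixel columns grow to the right and rows downward; lengths in m; the calibration is good to about 2 mm. A picture is of the moment at which its call begins: read the wrist's pose just before it. camera_info takes no time and is no camera call.
- ctrl.hand_in(): hands the job in; it is judged then, once.
The state is a dict: "time_s": time; "q": joint angles; "dq": joint speeds; "joint_efforts": joint torques, N m; "eef_pos": TCP position; "eef_rot": TCP orientation; "wrist_force": force on the tool from outside, world axes, zero at the start; "torque": the same for the moment, N m; "opening": opening from 0.0 (shut) to 1.0 (fully open); "grasp_force": force on a finger pad.
Only numpy, scipy, OpenCV 4.12 (cv2) and the standard library are available. Lean on these libraries where they do the work, as an engineer would, in place of code of your own. Each camera call takes 0.05 s, during which the arm holds its last target. There are 200 camera calls.

### The job

Clear the bottle, the canister and the tamper out of the plywood bay, standing all three together on the ware board, then fetch the low terracotta jar from behind them and set it upright in the middle of the banding wheel. After that, stand the three back in the bay, each on the very spot where it stood before. Keep everything upright on the way, and leave the small dish on the ware board where it is.

Things in the scene. Friction and masses are not known exactly. Their poses are not given: they have to be found in the camera images.
- bottle: Loose white plastic glaze bottle, about 300 g: round body of 62 mm diameter up to 78 mm, sloping shoulder, then a grey cylindrical cap and neck of 29 mm diameter from 92 mm to the flat top at 134 mm. Grasp it by the cap. Origin at the centre of its underside, z up its axis. Starts in one of the three front places in the bay.
- canister: Loose white ceramic canister with a fixed wide flat dark lid and knob, about 340 g: round body of 62 mm diameter, lid of 66 mm diameter from 78 to 90 mm, knob of 22 mm diameter from 90 to 106 mm and of 28 mm diameter from 106 mm to the top at 132 mm. The lid is fast: grasp the knob. Origin at the centre of its underside, z up its axis. Starts in one of the three front places in the bay.
- tamper: Loose wooden hand tamper standing on its face, about 200 g: square block 50 x 50 x 35 mm, a collar of 36 mm diameter up to 45 mm, then a round upright handle of 25 mm diameter up to 134 mm. Grasp the handle. Origin at the centre of its underside, z up the handle. Starts in one of the three front places in the bay.
- jar: Loose low round terracotta jar with a fixed flat lid and a dark line round it, about 160 g: 56 mm diameter, 44 mm high. Origin at the centre of its underside, z up. Starts at the back of the bay, about 10 mm from the back wall and 15 mm from the three tall pieces, so that it can be grasped only once they are gone (then across the bay, along the bay's y).
- rack: The bay: fixed low plywood stand, open above and to its -x side (roughly towards the robot). Origin on the table, z up; floor from x = -85 to 101, y = -120 to 120 mm, top at z = 12 mm. Walls 8 mm thick, tops at z = 52 mm; inner faces at x = 93 (back) and y = +-112 mm. The jar starts near (55, 0), the tall pieces near (25, 68), (-20, 0), (25, -68) mm, in changing order.
- wheel: Banding wheel: fixed round aluminium turntable (it does not turn) of 170 mm diameter with two fine rings round its centre. Origin on the table below its centre; flat top at z = 50 mm.
- board: Ware board: fixed flat brown wooden board with a pale smear of dried slip, 200 mm along its x, 250 mm along its y, 18 mm thick. Origin on the table below its centre, top at z = 18 mm. Its x points roughly away from the robot. The small dish stands on its far half (x = 47 to 53 mm, y = -50 to 50 mm).
- dish: Small round open ceramic dish standing on the far half of the ware board, 84 mm diameter, 36 mm high, loose. To be left alone. Origin at the centre of its underside.

How it is judged:
On the way, in this order (a step that is already met when the one before it is completed fails the run):
1. the bottle, the canister and the tamper all stand released on the ware board, the jar still in the bay (x of bottle in the frame of board between -0.1 and 0.1 m and y of bottle in the frame of board between -0.125 and 0.125 m and z of bottle in the frame of board between 0.012 and 0.024 m and angle between each of bottle, canister, tamper's own z axis and vertical below 0.1 rad and linear speed of each of bottle, canister, tamper below 0.03 m/s and x of canister in the frame of board between -0.1 and 0.1 m and y of canister in the frame of board between -0.125 and 0.125 m and z of canister in the frame of board between 0.012 and 0.024 m and x of tamper in the frame of board between -0.1 and 0.1 m and y of tamper in the frame of board between -0.125 and 0.125 m and z of tamper in the frame of board between 0.012 and 0.024 m and contact force between the fingers and bottle below 0.3 N and contact force between the fingers and canister below 0.3 N and contact force between the fingers and tamper below 0.3 N and distance of jar from where it was at the start of the episode below 0.03 m), for 0.2 s.
2. the jar stands in the middle of the banding wheel while the three wait on the ware board (horizontal distance between jar and wheel below 0.013 m and z of jar in the frame of wheel between 0.045 and 0.055 m and angle between each of jar, bottle, canister, tamper's own z axis and vertical below 0.1 rad and linear speed of each of jar, bottle, canister, tamper below 0.03 m/s and contact force between the fingers and jar below 0.3 N and x of bottle in the frame of board between -0.1 and 0.1 m and y of bottle in the frame of board between -0.125 and 0.125 m and z of bottle in the frame of board between 0.012 and 0.024 m and x of canister in the frame of board between -0.1 and 0.1 m and y of canister in the frame of board between -0.125 and 0.125 m and z of canister in the frame of board between 0.012 and 0.024 m and x of tamper in the frame of board between -0.1 and 0.1 m and y of tamper in the frame of board between -0.125 and 0.125 m and z of tamper in the frame of board between 0.012 and 0.024 m), for 0.2 s.
At the end, for the whole second after the job is handed in: The jar stands upright on the banding wheel within 13 mm of its centre; bottle, canister and tamper stand upright in the bay, each within 15 mm of where it stood at the start; the dish is within 20 mm of where it was; all at rest and released (horizontal distance between jar and wheel below 0.013 m and z of jar in the frame of wheel between 0.045 and 0.055 m and angle between each of jar, bottle, canister, tamper's own z axis and vertical below 0.1 rad and linear speed of each of jar, bottle, canister, tamper below 0.03 m/s and distance of each of bottle, canister, tamper from where it was at the start of the episode below 0.015 m and distance of dish from where it was at the start of the episode below 0.02 m); the robot touches nothing.
It fails at once if one of the things handled is tipped over (more than 40 degrees) (angle between any of bottle, canister, tamper, jar's own z axis and vertical above 0.7 rad).
It fails at once if the small dish on the ware board is pushed away (more than 20 mm) (distance of dish from where it was at the start of the episode above 0.02 m).
It also fails if it takes over 152 s, if anything falls off the work surface, if the arm or the gripper's body presses on something with over 40 N, if the wrist force passes 120 N, or if a joint passes its speed limit or range.

## Working session

There is one attempt and no reset: what is moved stays moved. The work goes in short steps, Python scripts to look and compute and a tool call to move; the robot and the scene stay as the last step left them, time stands still between calls to the robot, and variables do not carry over. Pictures are saved under pics/ and viewed, at most 14 in all, crops included, and the job is handed in when it is done.

Besides the shell and the picture viewer there is one more tool, called after "Call:" in YAML: its name, and indented under it one key for each argument. drive_tool: Moves the arm, as the interface text tells. Its arguments: {"type":"object","properties":{"plan":{"type":"array"},"jaw":{"type":"number"}},"required":["plan"]}

```bash
mkdir -p pics; python3 - <<'E'
from bench import ctrl
import numpy as np, cv2
o=ctrl.get_obs()
print({k:np.round(v,3).tolist() for k,v in o.items()})
for n in ["top","side"]:
    im,d=ctrl.camera(n); cv2.imwrite(f"pics/{n}0.png",im[:,:,::-1]); np.savez(f"{n}0.npz",im=im,d=d)
    i=ctrl.camera_info(n); print(n,{k:np.round(v,3).tolist() for k,v in i.items()})
print(np.round(ctrl.camera_info("wrist")["T_tool_cam"],3))
E
```

```text
{'time_s': 0.0, 'q': [0.919, 0.182, 1.608, 0.0, 1.354, -0.206], 'dq': [0.002, -0.001, -0.0, 0.003, -0.001, -0.001], 'joint_efforts': [-0.001, -44.486, -35.134, -0.0, 0.009, -0.0], 'eef_pos': [0.248, 0.518, 0.23], 'eef_rot': [-0.0, 0.221, 0.975, -0.001], 'wrist_force': [-0.301, -0.254, 0.253], 'torque': [0.014, -0.01, -0.016], 'grasp_force': 0.0, 'opening': 1.0}
top {'camera_matrix': [[382.93, 0.0, 253.496], [0.0, 382.93, 191.254], [0.0, 0.0, 1.0]], 'R': [[-0.025, -1.0, 0.009], [-0.985, 0.023, -0.172], [0.172, -0.013, -0.985]], 't': [-0.015, 0.541, 1.065]}
side {'camera_matrix': [[351.482, 0.0, 249.408], [0.0, 351.482, 191.015], [0.0, 0.0, 1.0]], 'R': [[0.709, -0.705, 0.001], [-0.525, -0.529, -0.667], [0.471, 0.472, -0.745]], 't': [-0.417, 0.324, 0.727]}
[[-0.    -0.958 -0.286  0.073]
 [ 1.    -0.001  0.002  0.001]
 [-0.002 -0.286  0.958 -0.143]
 [ 0.     0.     0.     1.   ]]
```

View pics/top0.png

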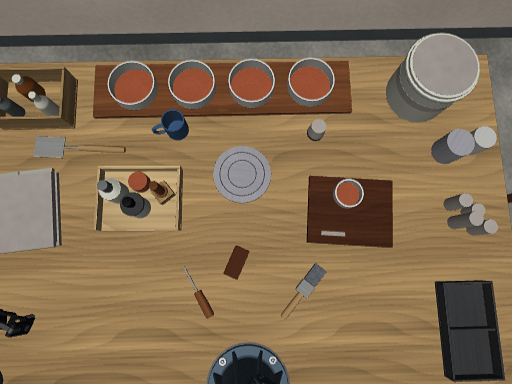

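View pics/side0.png

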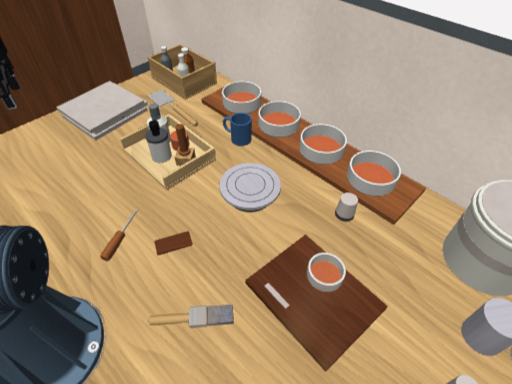

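Top view: the bay spans about (97–182, 167–231) px, with the bottle at (110,187), canister at (132,204), tamper at (160,190) and jar at (138,181). The wheel is centred at (242,174). The board is at (307–393, 177–246), with the dish at (348,193). Next I'll measure from the depth.

```bash
cat > h.py <<'E'
import numpy as np, cv2
from bench import ctrl
def rays(name,uv,z):
    "cast pixels onto plane z"
    i=ctrl.camera_info(name);R=np.array(i["R"]);t=np.array(i["t"]);K=np.array(i["camera_matrix"])
    uv=np.atleast_2d(uv).astype(float);p=np.c_[uv,np.ones(len(uv))]@np.linalg.inv(K).T@R
    c=-R.T@t; return c+p*((z-c[2])/p[:,2])[:,None]
def cloud(name,d):
    i=ctrl.camera_info(name);R=np.array(i["R"]);t=np.array(i["t"]);K=np.array(i["camera_matrix"])
    v,u=np.mgrid[:d.shape[0],:d.shape[1]]
    p=np.stack([u,v,np.ones_like(u)],-1)@np.linalg.inv(K).T*d[...,None]
    return (p-t)@R
E
python3 - <<'E'
from h import *
for n,(u0,u1,v0,v1) in {"top":(85,195,155,240),"side":(115,225,95,190)}.items():
    f=np.load(n+"0.npz");im,d=f["im"],f["d"];P=cloud(n,d)
    cv2.imwrite(f"pics/c{n}.png",cv2.resize(im[v0:v1,u0:u1,::-1],None,fx=6,fy=6,interpolation=cv2.INTER_CUBIC))
    Z=P[...,2]
    box=np.zeros(Z.shape,bool);box[v0:v1,u0:u1]=1
    print(n,"table z",np.round(np.median(Z[240:260,150:160]),4), 'nodepth',(d[box]==0).sum())
    # tall tops
    def comps(m,mina=6):
        k,l,s,c=cv2.connectedComponentsWithStats(m.astype(np.uint8))
        for j in range(1,k):
            if s[j,4]>=mina:
                q=P[l==j]; print("  ",s[j,4],"px",c[j].round(1),"mean",q.mean(0).round(4),"ext",np.ptp(q,axis=0).round(3),'mid',((q.max(0)+q.min(0))/2).round(4))
    print(" tops 120-142");comps(box&(Z>.122)&(Z<.142))
    hsv=cv2.cvtColor(im,cv2.COLOR_RGB2HSV)
    red=(((hsv[...,0]<8)|(hsv[...,0]>175))&(hsv[...,1]>130))
    print(" jar red top");comps(box&red&(Z>.045)&(Z<.065))
    b2=np.zeros_like(box); 
    if n=="top": b2[140:210,205:280]=1
    else: b2[155:215,210:290]=1
    print(" wheel");comps(b2&(Z>.042)&(Z<.06),200)
    b3=np.zeros_like(box)
    if n=="top": b3[165:260,295:405]=1
    else: b3[230:370,240:395]=1
    print(" dish");comps(b3&(Z>.028)&(Z<.045),60)
    m=b3&(Z>.011)
    c=max(cv2.findContours(m.astype(np.uint8),0,1)[0],key=cv2.contourArea)
    print(" board",rays(n,cv2.boxPoints(cv2.minAreaRect(c)),.018).round(4).tolist())
    if n=="top":
        m=box&(Z>.006); c=max(cv2.findContours(m.astype(np.uint8),0,1)[0],key=cv2.contourArea)
        m2=box&(Z>.044)&(Z<.058); print(" walltop");comps(m2,20)
E
```

```text
top table z 0.0009 nodepth 38
 tops 120-142
   32 px [107.5 187.2] mean [0.5462 0.3626 0.1321] ext [0.026 0.018 0.02 ] mid [0.5486 0.3667 0.1321]
   20 px [157.2 188. ] mean [0.5406 0.2302 0.1323] ext [0.019 0.014 0.019] mid [0.5431 0.2333 0.1317]
   24 px [131.2 203.5] mean [0.5003 0.2978 0.1336] ext [0.022 0.015 0.017] mid [0.5025 0.3013 0.1334]
 jar red top
 wheel
   2584 px [241.7 174.3] mean [0.5914 0.0048 0.051 ] ext [0.169 0.167 0.013] mid [0.5934 0.0051 0.0508]
 dish
 board [[0.3914, -0.1752, 0.018], [0.592, -0.1972, 0.018], [0.5699, -0.458, 0.018], [0.37, -0.4282, 0.018]]
 walltop
   655 px [136.3 187.2] mean [0.5605 0.3097 0.0518] ext [0.189 0.245 0.014] mid [0.5307 0.3072 0.051 ]
   228 px [138.  181.4] mean [0.5761 0.3044 0.0551] ext [0.053 0.056 0.014] mid [0.5772 0.3061 0.051 ]
   180 px [162.6 192.6] mean [0.5427 0.2343 0.0494] ext [0.065 0.067 0.014] mid [0.5451 0.2381 0.051 ]
   24 px [145.2 209.7] mean [0.4938 0.2826 0.0518] ext [0.042 0.023 0.012] mid [0.4969 0.2877 0.0513]
side table z 0.0 nodepth 28
 tops 120-142
   56 px [154.  111.3] mean [0.543  0.36   0.1322] ext [0.028 0.019 0.019] mid [0.5469 0.3636 0.1322]
   74 px [153.6 126.4] mean [0.4988 0.2972 0.1342] ext [0.027 0.03  0.02 ] mid [0.502  0.3033 0.1322]
   51 px [180.3 131.6] mean [0.5401 0.2273 0.1321] ext [0.021 0.019 0.02 ] mid [0.543  0.2306 0.1321]
 jar red top
 wheel
   2239 px [249.9 186.2] mean [ 0.5866 -0.0041  0.0491] ext [0.17  0.17  0.012] mid [0.5917 0.0006 0.0479]
 dish
   137 px [329.  262.6] mean [ 0.5539 -0.2981  0.0365] ext [0.046 0.07  0.017] mid [ 0.5431 -0.3057  0.0367]
   139 px [321.4 284.7] mean [ 0.4965 -0.3198  0.0367] ext [0.047 0.078 0.017] mid [ 0.509  -0.3101  0.0366]
 board [[0.3752, -0.1874, 0.018], [0.6144, -0.1751, 0.018], [0.5667, -0.4525, 0.018], [0.3683, -0.4326, 0.018]]
```

```bash
python3 - <<'E'
import cv2,numpy as np
a=cv2.imread("pics/ctop.png");b=cv2.imread("pics/cside.png")
h=max(a.shape[0],b.shape[0]);f=lambda x:cv2.copyMakeBorder(x,0,h-x.shape[0],0,0,0)
m=np.hstack([f(a),f(b)]);s=800/m.shape[1];cv2.imwrite("pics/cboth.png",cv2.resize(m,None,fx=s,fy=s));print(s)
E
```

```text
0.6060606060606061
```

View pics/cboth.png

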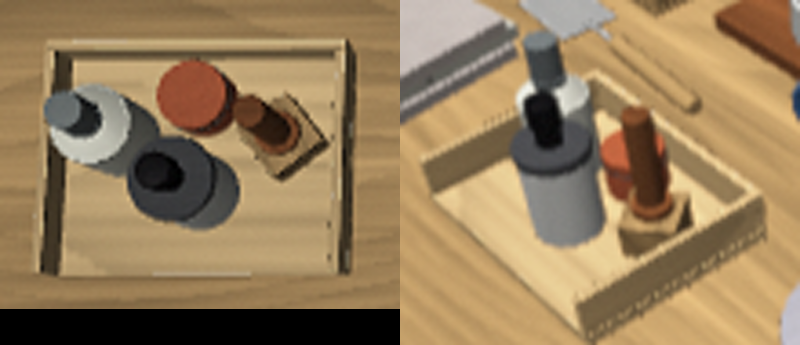

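The crop shows bottle, canister, jar and tamper clearly, with the bottle at the left (+y) and the tamper at the right. The true tops sit at z≈0.146 and my band cut them off, so I'll redo that more carefully.

```bash
python3 - <<'E'
from h import *
for n in ["top","side"]:
    f=np.load(n+"0.npz");im,d=f["im"],f["d"];P=cloud(n,d);Z=P[...,2]
    (u0,u1,v0,v1)={"top":(85,195,155,240),"side":(115,225,95,190)}[n]
    box=np.zeros(Z.shape,bool);box[v0:v1,u0:u1]=1
    def comps(m,zt,mina=6):
        k,l,s,c=cv2.connectedComponentsWithStats(m.astype(np.uint8))
        for j in range(1,k):
            if s[j,4]>=mina:
                q=P[l==j]; cc=max(cv2.findContours((l==j).astype(np.uint8),0,1)[0],key=len)
                r=rays(n,c[j],zt)[0]
                e=np.ptp(rays(n,np.argwhere(l==j)[:,::-1],zt),axis=0)
                print("  ",s[j,4],"px",c[j].round(1),"Zmed",np.median(q[:,2]).round(4),"ray ctr",r.round(4),"ext",e.round(3))
    print(n,"tops");comps(box&(Z>.1405)&(Z<.16),.145)
    hsv=cv2.cvtColor(im,cv2.COLOR_RGB2HSV)
    red=((hsv[...,0]<9)|(hsv[...,0]>175))&(hsv[...,1]>110)&(hsv[...,2]>90)
    print(" jar");comps(box&red&(Z>.05)&(Z<.066),.056,30)
    b=np.zeros_like(box); 
    if n=="top": b[140:210,205:280]=1
    else: b[155:215,210:290]=1
    print(" wheel");comps(b&(Z>.04)&(Z<.06),.05,200)
    b=np.zeros_like(box)
    if n=="top": b[170:215,325:372]=1
    else: b[245:300,300:352]=1
    m=(b&(Z>.045)&(Z<.062)).astype(np.uint8)
    c=np.argwhere(m)[:,::-1]; h=cv2.convexHull(c)[:,0]
    pr=rays(n,h,.054)[:,:2]; (cx,cy),r=cv2.minEnclosingCircle(pr.astype(np.float32)); print(" dish rim ctr",round(cx,4),round(cy,4),"r",round(r,4))
    # board
    b=np.zeros_like(box)
    if n=="top":b[165:260,295:405]=1
    else:b[230:370,240:395]=1
    m=(b&((hsv[...,2]<95)|(Z>.03))).astype(np.uint8)
    c=max(cv2.findContours(m,0,1)[0],key=cv2.contourArea); w=rays(n,c[:,0],.018)[:,:2]
    (ctr,sz,ang)=cv2.minAreaRect(w.astype(np.float32)); print(" board",np.round(ctr,4),np.round(sz,3),round(ang,1))
    if n=="top":
        hull=np.argwhere(box&(Z>.044)&(Z<.060)&(np.hypot(P[...,0]-.6,0)<.2))[:,::-1]
        (ctr,sz,ang)=cv2.minAreaRect(rays(n,hull,.052)[:,:2].astype(np.float32)); print(" bay walls",np.round(ctr,4),np.round(sz,3),round(ang,1))
E
```

```text
top tops
   97 px [102.1 185.1] Zmed 0.1461 ray ctr [0.5497 0.3722 0.145 ] ext [0.027 0.027 0.   ]
   69 px [153.2 185.4] Zmed 0.1457 ray ctr [0.5456 0.2376 0.145 ] ext [0.024 0.024 0.   ]
   86 px [126.7 201.5] Zmed 0.144 ray ctr [0.5042 0.3063 0.145 ] ext [0.024 0.024 0.   ]
 jar
   260 px [137.4 180.7] Zmed 0.0566 ray ctr [0.5781 0.306  0.056 ] ext [0.053 0.052 0.   ]
 wheel
   2586 px [241.7 174.3] Zmed 0.051 ray ctr [0.5912 0.0049 0.05  ] ext [0.168 0.167 0.   ]
 dish rim ctr 0.5278 -0.3027 r 0.0428
 board [ 0.4808 -0.3118] [0.252 0.202] 85.1
 bay walls [0.5308 0.3064] [0.242 0.184] 88.7
side tops
   46 px [152.9 106.4] Zmed 0.1436 ray ctr [0.5461 0.3659 0.145 ] ext [0.027 0.028 0.   ]
   37 px [153.4 122.9] Zmed 0.1422 ray ctr [0.501  0.2978 0.145 ] ext [0.022 0.027 0.   ]
   39 px [179.5 126.8] Zmed 0.144 ray ctr [0.5428 0.2317 0.145 ] ext [0.022 0.024 0.   ]
 jar
   39 px [173.9 137.5] Zmed 0.0534 ray ctr [0.5588 0.3025 0.056 ] ext [0.031 0.046 0.   ]
 wheel
   2264 px [249.9 186.4] Zmed 0.0492 ray ctr [ 0.5846 -0.0061  0.05  ] ext [0.172 0.173 0.   ]
 dish rim ctr 0.5249 -0.3083 r 0.0437
 board [ 0.4759 -0.317 ] [0.248 0.2  ] 85.4
```

Call:
drive_tool:
  plan:
    - [[0, 0, -0.09, -0.03], [-0.05, -0.01, -0.175, -0.06], [-0.14, -0.03, -0.175, -0.09], [-0.23, -0.05, -0.175, -0.12], [-0.32, -0.07, -0.175, -0.142], [-0.41, -0.09, -0.175, -0.142], [-0.5, -0.11, -0.175, -0.142], [-0.59, -0.13, -0.175, -0.142], [-0.68, -0.15, -0.175, -0.142], [-0.77, -0.17, -0.175, -0.142], [-0.84, -0.18, -0.175, -0.142], [-0.871, -0.187, -0.175, -0.142]]
  jaw: 0

```text
time_s: 1.1
eef_pos: [0.5326, 0.2983, 0.3005]
eef_rot: [-0.0, 0.002, 1.0, -0.001]
wrist_force: [-0.5, 0.0, 0.6]
opening: 1.0
grasp_force: 0.0
```

```bash
cat >> h.py <<'E'
from scipy.spatial.transform import Rotation as Rn
def wrist(name=None):
    o=ctrl.get_obs(); im,d=ctrl.camera("wrist"); i=ctrl.camera_info("wrist")
    w,x,y,z=o["eef_rot"]; T=np.eye(4);T[:3,:3]=Rn.from_quat([x,y,z,w]).as_matrix();T[:3,3]=o["eef_pos"]
    T=T@np.array(i["T_tool_cam"]);K=np.array(i["camera_matrix"])
    v,u=np.mgrid[:384,:512]; r=np.stack([u,v,np.ones_like(u)],-1)@np.linalg.inv(K).T
    P=(r*d[...,None])@T[:3,:3].T+T[:3,3]; P[d==0]=-9
    rw=r@T[:3,:3].T; cast=lambda z:T[:3,3]+rw*((z-T[2,3])/rw[...,2])[...,None]
    if name: cv2.imwrite(f"pics/{name}.png",im[:,:,::-1])
    return im,d,P,cast
def tops(P,cast,zlo,zhi,zt,mina=100):
    k,l,s,c=cv2.connectedComponentsWithStats(((P[...,2]>zlo)&(P[...,2]<zhi)).astype(np.uint8))
    C=cast(zt)
    for j in range(1,k):
        if s[j,4]>mina:
            q=C[l==j][:,:2].astype(np.float32);h=cv2.convexHull(q)[:,0];(a,b),r=cv2.minEnclosingCircle(q)
            print(s[j,4],"px",c[j].round(),"Z",np.median(P[l==j][:,2]).round(4),"circ",round(a,4),round(b,4),"r",round(r,4),"mean",q.mean(0).round(4))
E
python3 - <<'E'
from h import *
im,d,P,cast=wrist("w1")
print(ctrl.get_obs()["eef_pos"])
print("tall");tops(P,cast,.1425,.16,.146)
print("can");tops(P,cast,.1405,.16,.144)
print("jar");tops(P,cast,.053,.060,.056)
E
```

```text
[0.5330259  0.29779732 0.3003201 ]
tall
605 px [272. 151.] Z 0.1443 circ 0.5042 0.308 r 0.0134 mean [0.504  0.3082]
472 px [201. 194.] Z 0.1463 circ 0.5452 0.24 r 0.0124 mean [0.5451 0.2398]
661 px [339. 198.] Z 0.1466 circ 0.5493 0.3729 r 0.0148 mean [0.549 0.373]
can
662 px [272. 151.] Z 0.1442 circ 0.5042 0.3081 r 0.0137 mean [0.5041 0.3082]
491 px [201. 194.] Z 0.1462 circ 0.5456 0.2398 r 0.0128 mean [0.5453 0.2395]
683 px [338. 197.] Z 0.1465 circ 0.5494 0.3733 r 0.0151 mean [0.5493 0.3733]
jar
249 px [217. 170.] Z 0.0574 circ 0.5457 0.2398 r 0.0181 mean [0.5402 0.2435]
1445 px [269. 199.] Z 0.0566 circ 0.578 0.3073 r 0.0281 mean [0.5775 0.3075]
135 px [199. 298.] Z 0.0567 circ 0.736 0.2052 r 0.0313 mean [0.7214 0.2102]
144 px [191. 328.] Z 0.0566 circ 0.7593 0.1995 r 0.0284 mean [0.7713 0.1952]
125 px [179. 351.] Z 0.0562 circ 0.8141 0.1752 r 0.0264 mean [0.8121 0.1758]
121 px [278. 349.] Z 0.0559 circ 0.8109 0.3233 r 0.0306 mean [0.8084 0.3206]
```

View pics/w1.png

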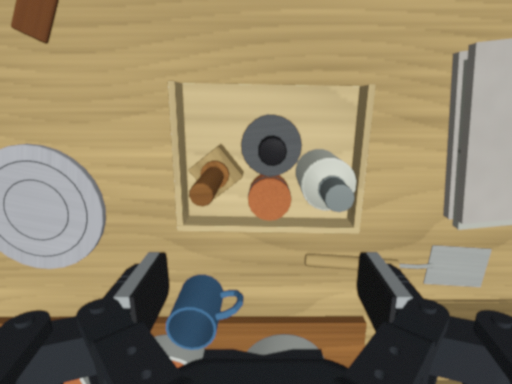

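The picture shows the tamper handle top at (201,194), the canister knob at (272,151), the bottle cap at (339,198) and the jar at (269,199). Sizes and heights match those given, and the two views agree. Next I'll pick the tamper.

Call:
drive_tool:
  plan:
    - [[-0.015, -0.07, 0.03, 0], [-0.03, -0.145, 0.08, 0], [-0.03, -0.145, 0.13, 0], [-0.03, -0.145, 0.19, 0], [-0.03, -0.145, 0.25, 0], [-0.03, -0.145, 0.31, 0], [-0.03, -0.145, 0.37, 0], [-0.03, -0.145, 0.42, 0], [-0.03, -0.145, 0.46, 0], [-0.03, -0.145, 0.48, 0], [-0.03, -0.145, 0.49, 0], [-0.03, -0.145, 0.49, 0]]
  jaw: 0

```text
time_s: 2.15
eef_pos: [0.5412, 0.2435, 0.1047]
eef_rot: [-0.001, -0.0, 1.0, -0.0]
wrist_force: [-0.1, -0.2, -0.2]
opening: 0.999
grasp_force: 0.0
```

Call:
drive_tool:
  plan:
    - [[0, 0, 0, 0], [0, 0, 0, 0], [0, 0, 0, 0], [0, 0, 0, 0], [0, 0, 0, 0], [0, 0, 0, 0], [0, 0, 0, 0], [0, 0, 0, 0], [0, 0, 0, 0], [0, 0, 0, 0]]
  jaw: 1

```text
time_s: 2.98
eef_pos: [0.5423, 0.2431, 0.1056]
eef_rot: [0.0, -0.0, 1.0, 0.0]
wrist_force: [-0.9, -0.7, 3.3]
opening: 0.274
grasp_force: 58.6
```

Call:
drive_tool:
  plan:
    - [[0, 0, -0.02, 0], [0, 0, -0.07, 0], [0, 0, -0.13, 0], [0, 0, -0.2, 0], [0, 0, -0.27, 0], [0, -0.02, -0.34, 0], [0, -0.06, -0.38, 0], [0, -0.12, -0.4, 0], [0.02, -0.19, -0.4, 0], [0.04, -0.25, -0.4, 0], [0.05, -0.28, -0.4, 0], [0.0575, -0.3, -0.4, 0]]

```text
time_s: 3.98
eef_pos: [0.5184, 0.1219, 0.2652]
eef_rot: [-0.0, 0.001, 1.0, 0.0]
wrist_force: [0.1, 0.5, -1.7]
opening: 0.276
grasp_force: 58.9
```

Call:
drive_tool:
  plan:
    - [[0.01, -0.03, 0, 0], [0.03, -0.1, 0, 0], [0.05, -0.19, 0, 0], [0.07, -0.28, 0, 0], [0.09, -0.37, 0, 0], [0.11, -0.46, 0, 0], [0.13, -0.55, 0, 0], [0.15, -0.64, 0, 0], [0.17, -0.73, 0, 0], [0.19, -0.81, 0, 0], [0.2, -0.86, 0, 0], [0.2, -0.878, 0, 0]]

```text
time_s: 4.98
eef_pos: [0.4384, -0.2308, 0.2652]
eef_rot: [-0.0, 0.001, 1.0, -0.0]
wrist_force: [-0.4, 1.1, -1.8]
opening: 0.28
grasp_force: 59.3
```

Call:
drive_tool:
  plan:
    - [[0.01, -0.05, 0, 0], [0.02, -0.12, 0, 0], [0.03, -0.2, 0, 0], [0.04, -0.28, 0, 0], [0.04, -0.35, 0, 0], [0.04, -0.39, 0, 0], [0.04, -0.4, 0.02, 0], [0.04, -0.4, 0.06, 0], [0.04, -0.4, 0.12, 0], [0.04, -0.4, 0.17, 0], [0.04, -0.4, 0.2, 0], [0.04, -0.4, 0.2, 0]]

```text
time_s: 5.98
eef_pos: [0.4224, -0.385, 0.1815]
eef_rot: [-0.002, -0.001, 1.0, 0.003]
wrist_force: [0.0, 0.8, -2.2]
opening: 0.278
grasp_force: 59.4
```

Call:
drive_tool:
  plan:
    - [[0, 0, 0.04, 0], [0, 0, 0.08, 0], [0, 0, 0.11, 0], [0, 0, 0.13, 0], [0, 0, 0.145, 0], [0, 0, 0.155, 0], [0, 0, 0.165, 0], [0, 0, 0.172, 0], [0, 0, 0.178, 0], [0, 0, 0.182, 0], [0, 0, 0.182, 0], [0, 0, 0.182, 0]]

```text
time_s: 6.98
eef_pos: [0.4233, -0.3882, 0.1127]
eef_rot: [0.0, -0.0, 1.0, -0.0]
wrist_force: [0.2, 0.3, -2.6]
opening: 0.28
grasp_force: 59.5
```

Call:
drive_tool:
  plan:
    - [[0, 0, 0.003, 0], [0, 0, 0.005, 0], [0, 0, 0.005, 0]]

```text
time_s: 7.23
eef_pos: [0.4236, -0.3887, 0.1116]
eef_rot: [0.0, -0.0, 1.0, -0.001]
wrist_force: [-0.2, 0.0, 4.2]
opening: 0.277
grasp_force: 59.5
```

Call:
drive_tool:
  plan:
    - [[0, 0, 0, 0], [0, 0, 0, 0], [0, 0, 0, 0], [0, 0, 0, 0], [0, 0, 0, 0], [0, 0, 0, 0]]
  jaw: 0.2

```text
time_s: 7.73
eef_pos: [0.4232, -0.3881, 0.1104]
eef_rot: [-0.0, -0.0, 1.0, 0.0]
wrist_force: [0.1, -0.6, -1.0]
opening: 0.798
grasp_force: 0.0
```

Call:
drive_tool:
  plan:
    - [[0, 0, -0.02, 0], [0, 0, -0.07, 0], [0, 0, -0.13, 0], [0, 0, -0.2, 0], [0, 0, -0.27, 0], [0, 0.02, -0.34, 0], [0, 0.07, -0.38, 0], [0, 0.14, -0.4, 0], [0, 0.2, -0.4, 0], [0, 0.24, -0.4, 0], [0, 0.25, -0.4, 0], [0, 0.25, -0.4, 0]]

```text
time_s: 8.73
eef_pos: [0.4233, -0.2873, 0.2707]
eef_rot: [0.0, -0.001, 1.0, -0.0]
wrist_force: [-0.3, -0.7, 0.1]
opening: 0.801
grasp_force: 0.0
```

```bash
python3 - <<'E'
from h import *
im,d,P,cast=wrist("w2")
print(ctrl.get_obs()["eef_pos"])
print("tall");tops(P,cast,.147,.16,.152)
print("dish");tops(P,cast,.049,.058,.054)
hsv=cv2.cvtColor(im,cv2.COLOR_RGB2HSV)
m=((hsv[...,2]<110)&(abs(P[...,2]-.018)<.006)).astype(np.uint8)
c=max(cv2.findContours(m,0,1)[0],key=cv2.contourArea)[:,0]
q=cast(.018)[c[:,1],c[:,0]][:,:2]; print("board",cv2.minAreaRect(q.astype(np.float32)))
E
```

```text
[ 0.42325628 -0.28819661  0.27049699]
tall
639 px [143. 194.] Z 0.1521 circ 0.4256 -0.3876 r 0.013 mean [ 0.426  -0.3875]
dish
966 px [177. 167.] Z 0.0534 circ 0.4268 -0.3878 r 0.0338 mean [ 0.4226 -0.3835]
106 px [  2. 227.] Z 0.0525 circ 0.4957 -0.6017 r 0.0149 mean [ 0.4954 -0.5994]
925 px [248. 252.] Z 0.0543 circ 0.5281 -0.3033 r 0.0427 mean [ 0.5286 -0.3035]
5538 px [476. 279.] Z 0.0516 circ 0.5888 0.0004 r 0.0832 mean [ 0.5664 -0.015 ]
163 px [ 19. 317.] Z 0.0534 circ 0.6245 -0.6092 r 0.0229 mean [ 0.6234 -0.6072]
board ((0.2581450641155243, -0.5607445240020752), (0.02644738182425499, 0.034397609531879425), 0.09763789921998978)
```

View pics/w2.png

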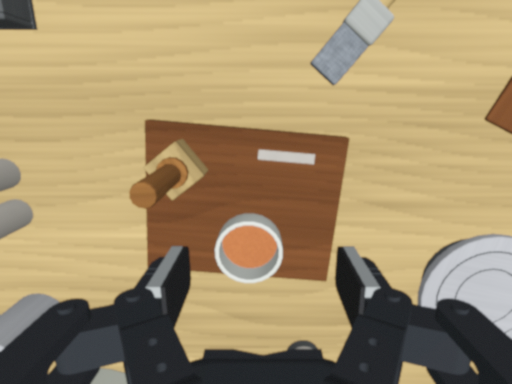

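Tamper stands upright on the board at (165,175), clear of the dish at (248,252). Canister next.

Call:
drive_tool:
  plan:
    - [[-0.01, 0.05, 0, 0], [-0.02, 0.12, 0, 0], [-0.03, 0.21, 0, 0], [-0.04, 0.3, 0, 0], [-0.05, 0.39, 0, 0], [-0.06, 0.48, 0, 0], [-0.07, 0.57, 0, 0], [-0.08, 0.66, 0, 0], [-0.09, 0.75, 0, 0], [-0.1, 0.83, 0, 0], [-0.11, 0.88, 0, 0], [-0.12, 0.9, 0, 0]]
  jaw: 0

```text
time_s: 9.78
eef_pos: [0.4716, 0.0737, 0.2702]
eef_rot: [-0.0, -0.001, 1.0, 0.0]
wrist_force: [-1.4, 1.5, -0.6]
opening: 0.999
grasp_force: 0.0
```

Call:
drive_tool:
  plan:
    - [[-0.02, 0.06, 0, 0], [-0.04, 0.14, 0, 0], [-0.06, 0.23, 0, 0], [-0.08, 0.32, 0, 0], [-0.081, 0.41, 0, 0], [-0.081, 0.49, 0, 0], [-0.081, 0.56, 0, 0], [-0.081, 0.588, 0.02, 0], [-0.081, 0.588, 0.07, 0], [-0.081, 0.588, 0.13, 0], [-0.081, 0.588, 0.17, 0], [-0.081, 0.588, 0.18, 0]]

```text
time_s: 10.78
eef_pos: [0.5023, 0.3049, 0.194]
eef_rot: [-0.003, 0.001, 1.0, -0.002]
wrist_force: [0.1, -0.3, -0.7]
opening: 0.995
grasp_force: 0.0
```

Call:
drive_tool:
  plan:
    - [[0, 0, 0.04, 0], [0, 0, 0.09, 0], [0, 0, 0.14, 0], [0, 0, 0.18, 0], [0, 0, 0.21, 0], [0, 0, 0.2225, 0], [0, 0, 0.2225, 0], [0, 0, 0.2225, 0]]

```text
time_s: 11.45
eef_pos: [0.5042, 0.3069, 0.1101]
eef_rot: [0.0, 0.0, 1.0, 0.0]
wrist_force: [0.3, -0.7, -0.2]
opening: 1.001
grasp_force: 0.0
```

Call:
drive_tool:
  plan:
    - [[0, 0, 0, 0], [0, 0, 0, 0], [0, 0, 0, 0], [0, 0, 0, 0], [0, 0, 0, 0], [0, 0, 0, 0], [0, 0, 0, 0], [0, 0, 0, 0], [0, 0, 0, 0], [0, 0, 0, 0]]
  jaw: 1

```text
time_s: 12.28
eef_pos: [0.5038, 0.3072, 0.1102]
eef_rot: [0.0, -0.0, 1.0, 0.0]
wrist_force: [-0.9, -1.6, 5.2]
opening: 0.313
grasp_force: 59.4
```

Call:
drive_tool:
  plan:
    - [[0, 0, -0.02, 0], [0, 0, -0.07, 0], [0, 0, -0.13, 0], [0, 0, -0.2, 0], [0, 0, -0.27, 0], [0, -0.01, -0.34, 0], [0, -0.04, -0.38, 0], [0.01, -0.09, -0.4, 0], [0.02, -0.15, -0.4, 0], [0.03, -0.21, -0.4, 0], [0.04, -0.25, -0.4, 0], [0.04, -0.26, -0.4, 0]]

```text
time_s: 13.28
eef_pos: [0.4861, 0.2009, 0.2686]
eef_rot: [-0.001, 0.001, 1.0, -0.001]
wrist_force: [0.2, -1.2, -4.7]
opening: 0.309
grasp_force: 59.9
```

Call:
drive_tool:
  plan:
    - [[0.01, -0.03, 0, 0], [0.02, -0.1, 0, 0], [0.03, -0.19, 0, 0], [0.04, -0.28, 0, 0], [0.05, -0.37, 0, 0], [0.06, -0.46, 0, 0], [0.07, -0.55, 0, 0], [0.08, -0.64, 0, 0], [0.09, -0.73, 0, 0], [0.1, -0.81, 0, 0], [0.11, -0.86, 0, 0], [0.12, -0.88, 0, 0]]

```text
time_s: 14.28
eef_pos: [0.4389, -0.1515, 0.2692]
eef_rot: [-0.0, 0.001, 1.0, -0.0]
wrist_force: [1.2, 0.4, -4.1]
opening: 0.311
grasp_force: 60.3
```

Call:
drive_tool:
  plan:
    - [[0.01, -0.05, 0, 0], [0.02, -0.12, 0, 0], [0.0235, -0.2, 0, 0], [0.0235, -0.28, 0, 0], [0.0235, -0.35, 0, 0], [0.0235, -0.39, 0, 0], [0.0235, -0.401, 0.02, 0], [0.0235, -0.401, 0.06, 0], [0.0235, -0.401, 0.12, 0], [0.0235, -0.401, 0.17, 0], [0.0235, -0.401, 0.2, 0], [0.0235, -0.401, 0.2, 0]]

```text
time_s: 15.28
eef_pos: [0.4288, -0.3062, 0.1858]
eef_rot: [-0.002, -0.001, 1.0, 0.003]
wrist_force: [0.1, 1.4, -5.6]
opening: 0.309
grasp_force: 60.3
```

Call:
drive_tool:
  plan:
    - [[0, 0, 0.04, 0], [0, 0, 0.08, 0], [0, 0, 0.11, 0], [0, 0, 0.13, 0], [0, 0, 0.145, 0], [0, 0, 0.155, 0], [0, 0, 0.165, 0], [0, 0, 0.172, 0], [0, 0, 0.178, 0], [0, 0, 0.182, 0], [0, 0, 0.185, 0], [0, 0, 0.185, 0]]

```text
time_s: 16.28
eef_pos: [0.4305, -0.3096, 0.1162]
eef_rot: [0.0, -0.0, 1.0, -0.0]
wrist_force: [-0.1, -0.1, 0.8]
opening: 0.313
grasp_force: 61.0
```

Call:
drive_tool:
  plan:
    - [[0, 0, 0, 0], [0, 0, 0, 0], [0, 0, 0, 0], [0, 0, 0, 0], [0, 0, 0, 0], [0, 0, 0, 0]]
  jaw: 0.2

```text
time_s: 16.78
eef_pos: [0.4303, -0.3094, 0.1156]
eef_rot: [0.0, -0.0, 1.0, -0.0]
wrist_force: [-0.0, 0.3, -0.3]
opening: 0.8
grasp_force: 0.0
```

Call:
drive_tool:
  plan:
    - [[0, 0, -0.02, 0], [0, 0, -0.07, 0], [0, 0, -0.13, 0], [0, 0, -0.2, 0], [0, 0, -0.27, 0], [0, 0, -0.34, 0], [0, 0.02, -0.38, 0], [0, 0.07, -0.4, 0], [0, 0.13, -0.4, 0], [0, 0.18, -0.4, 0], [0, 0.2, -0.4, 0]]

```text
time_s: 17.7
eef_pos: [0.4302, -0.2273, 0.2764]
eef_rot: [0.0, -0.001, 1.0, 0.0]
wrist_force: [-0.2, -0.7, -0.4]
opening: 0.801
grasp_force: 0.0
```

Call:
drive_tool:
  plan:
    - [[-0.01, 0.06, 0, 0], [-0.03, 0.14, 0, 0], [-0.05, 0.23, 0, 0], [-0.07, 0.32, 0, 0], [-0.09, 0.41, 0, 0], [-0.11, 0.5, 0, 0], [-0.13, 0.59, 0, 0], [-0.15, 0.68, 0, 0], [-0.17, 0.77, 0, 0], [-0.19, 0.86, 0, 0], [-0.2, 0.93, 0, 0], [-0.2, 0.95, 0, 0]]
  jaw: 0

```text
time_s: 18.7
eef_pos: [0.5105, 0.1541, 0.2757]
eef_rot: [0.0, -0.002, 1.0, 0.001]
wrist_force: [-0.5, 0.6, 0.5]
opening: 1.002
grasp_force: 0.0
```

Call:
drive_tool:
  plan:
    - [[-0.02, 0.06, 0, 0], [-0.04, 0.14, 0, 0], [-0.06, 0.23, 0, 0], [-0.08, 0.32, 0, 0], [-0.095, 0.41, 0, 0], [-0.095, 0.49, 0, 0], [-0.095, 0.54, 0, 0], [-0.095, 0.554, 0.02, 0], [-0.095, 0.554, 0.07, 0], [-0.095, 0.554, 0.13, 0], [-0.095, 0.554, 0.17, 0], [-0.095, 0.554, 0.18, 0]]

```text
time_s: 19.7
eef_pos: [0.5465, 0.3699, 0.1991]
eef_rot: [-0.003, 0.0, 1.0, -0.002]
wrist_force: [-0.3, -0.6, 0.2]
opening: 0.999
grasp_force: 0.0
```

Call:
drive_tool:
  plan:
    - [[0, 0, 0.04, 0], [0, 0, 0.09, 0], [0, 0, 0.14, 0], [0, 0, 0.19, 0], [0, 0, 0.23, 0], [0, 0, 0.248, 0], [0, 0, 0.248, 0], [0, 0, 0.248, 0]]

```text
time_s: 20.37
eef_pos: [0.5486, 0.3719, 0.105]
eef_rot: [0.0, 0.0, 1.0, 0.0]
wrist_force: [0.2, 0.7, 1.0]
opening: 1.0
grasp_force: 0.0
```

Call:
drive_tool:
  plan:
    - [[0, 0, 0, 0], [0, 0, 0, 0], [0, 0, 0, 0], [0, 0, 0, 0], [0, 0, 0, 0], [0, 0, 0, 0], [0, 0, 0, 0], [0, 0, 0, 0], [0, 0, 0, 0], [0, 0, 0, 0]]
  jaw: 1

```text
time_s: 21.2
eef_pos: [0.5486, 0.3726, 0.1052]
eef_rot: [0.001, -0.0, 1.0, 0.0]
wrist_force: [0.1, 0.4, 3.8]
opening: 0.321
grasp_force: 59.3
```

Call:
drive_tool:
  plan:
    - [[0, 0, -0.02, 0], [0, 0, -0.07, 0], [0, 0, -0.13, 0], [0, 0, -0.2, 0], [0, 0, -0.27, 0], [0, -0.01, -0.34, 0], [0, -0.04, -0.38, 0], [0.01, -0.09, -0.4, 0], [0.02, -0.15, -0.4, 0], [0.03, -0.21, -0.4, 0], [0.04, -0.25, -0.4, 0], [0.05, -0.26, -0.4, 0]]

```text
time_s: 22.2
eef_pos: [0.5272, 0.2657, 0.2634]
eef_rot: [-0.001, 0.001, 1.0, -0.001]
wrist_force: [-0.2, -0.3, -3.9]
opening: 0.325
grasp_force: 59.7
```

Call:
drive_tool:
  plan:
    - [[0.01, -0.03, 0, 0], [0.02, -0.1, 0, 0], [0.04, -0.19, 0, 0], [0.06, -0.28, 0, 0], [0.08, -0.37, 0, 0], [0.1, -0.46, 0, 0], [0.12, -0.55, 0, 0], [0.13, -0.64, 0, 0], [0.14, -0.73, 0, 0], [0.15, -0.81, 0, 0], [0.16, -0.86, 0, 0], [0.17, -0.88, 0, 0]]

```text
time_s: 23.2
eef_pos: [0.4596, -0.0861, 0.2641]
eef_rot: [-0.0, 0.001, 1.0, -0.0]
wrist_force: [-0.3, 0.5, -3.6]
opening: 0.323
grasp_force: 60.1
```

Call:
drive_tool:
  plan:
    - [[0.01, -0.05, 0, 0], [0.03, -0.12, 0, 0], [0.05, -0.2, 0, 0], [0.0575, -0.28, 0, 0], [0.0575, -0.34, 0, 0], [0.0575, -0.364, 0, 0], [0.0575, -0.364, 0.02, 0], [0.0575, -0.364, 0.06, 0], [0.0575, -0.364, 0.12, 0], [0.0575, -0.364, 0.17, 0], [0.0575, -0.364, 0.2, 0], [0.0575, -0.364, 0.2, 0]]

```text
time_s: 24.2
eef_pos: [0.4355, -0.2255, 0.1804]
eef_rot: [-0.003, -0.001, 1.0, 0.003]
wrist_force: [-0.9, 0.3, -3.2]
opening: 0.323
grasp_force: 60.3
```

Call:
drive_tool:
  plan:
    - [[0, 0, 0.04, 0], [0, 0, 0.08, 0], [0, 0, 0.11, 0], [0, 0, 0.13, 0], [0, 0, 0.145, 0], [0, 0, 0.155, 0], [0, 0, 0.165, 0], [0, 0, 0.172, 0], [0, 0, 0.178, 0], [0, 0, 0.182, 0], [0, 0, 0.185, 0], [0, 0, 0.185, 0]]

```text
time_s: 25.2
eef_pos: [0.4375, -0.2296, 0.1111]
eef_rot: [0.0, -0.0, 1.0, -0.0]
wrist_force: [-1.7, 1.7, 3.0]
opening: 0.323
grasp_force: 61.2
```

Call:
drive_tool:
  plan:
    - [[0, 0, 0, 0], [0, 0, 0, 0], [0, 0, 0, 0], [0, 0, 0, 0], [0, 0, 0, 0], [0, 0, 0, 0]]
  jaw: 0.2

```text
time_s: 25.7
eef_pos: [0.4372, -0.2294, 0.1103]
eef_rot: [0.0, -0.0, 1.0, -0.0]
wrist_force: [-1.0, -0.3, 0.8]
opening: 0.799
grasp_force: 0.0
```

Call:
drive_tool:
  plan:
    - [[0, 0, -0.02, 0], [0, 0, -0.07, 0], [0, 0, -0.13, 0], [0, 0, -0.2, 0], [0, 0, -0.27, 0], [0, 0, -0.34, 0], [0, 0, -0.38, 0], [0, 0, -0.4, 0], [0, 0, -0.4, 0], [0, 0, -0.4, 0], [0, 0, -0.4, 0]]

```text
time_s: 26.62
eef_pos: [0.4365, -0.2288, 0.2687]
eef_rot: [-0.001, -0.0, 1.0, 0.001]
wrist_force: [-0.3, -0.2, -0.0]
opening: 0.8
grasp_force: 0.0
```

```bash
python3 - <<'E'
from h import *
im,d,P,cast=wrist("w3")
print(ctrl.get_obs()["eef_pos"])
print("tall");tops(P,cast,.147,.17,.151)
print("dish,wheel");tops(P,cast,.0475,.058,.052,700)
E
```

```text
[ 0.43644855 -0.22868896  0.26853022]
tall
699 px [ 71. 180.] Z 0.152 circ 0.4267 -0.3872 r 0.0133 mean [ 0.4264 -0.3874]
775 px [167. 185.] Z 0.1502 circ 0.4305 -0.3072 r 0.0138 mean [ 0.4303 -0.3074]
878 px [261. 194.] Z 0.1525 circ 0.4384 -0.2287 r 0.0147 mean [ 0.4383 -0.2287]
dish,wheel
1017 px [125. 157.] Z 0.0533 circ 0.4266 -0.3889 r 0.0343 mean [ 0.4238 -0.3825]
856 px [204. 239.] Z 0.0542 circ 0.5288 -0.3032 r 0.0434 mean [ 0.5239 -0.298 ]
8065 px [451. 269.] Z 0.0514 circ 0.5916 0.0034 r 0.0856 mean [0.565  0.0101]
```

View pics/w3.png

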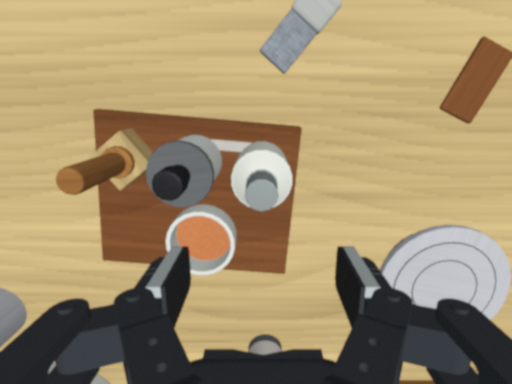

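All three stand upright on the board: tamper (125,155), canister (185,170), bottle (262,180). The wheel centre measures (0.592, 0.003). Now the jar.

Call:
drive_tool:
  plan:
    - [[-0.01, 0.03, 0, 0], [-0.03, 0.09, 0, 0], [-0.05, 0.16, 0, 0], [-0.07, 0.24, 0, 0], [-0.09, 0.32, 0, 0], [-0.11, 0.4, 0, 0], [-0.13, 0.48, 0, 0], [-0.15, 0.56, 0, 0], [-0.17, 0.64, 0, 0], [-0.19, 0.72, 0, 0], [-0.2, 0.78, 0, 0], [-0.2, 0.8, 0, 0]]
  jaw: 0

```text
time_s: 27.67
eef_pos: [0.5165, 0.0948, 0.2692]
eef_rot: [-0.001, -0.002, 1.0, 0.001]
wrist_force: [-1.2, 0.6, 0.3]
opening: 1.0
grasp_force: 0.0
```

Call:
drive_tool:
  plan:
    - [[-0.02, 0.06, 0, 0], [-0.05, 0.14, 0, 0], [-0.08, 0.23, 0, 0], [-0.11, 0.32, 0, 0], [-0.14, 0.41, 0, 0], [-0.151, 0.49, 0, 0], [-0.151, 0.53, 0, 0], [-0.151, 0.54, 0.03, 0], [-0.151, 0.54, 0.08, 0], [-0.151, 0.54, 0.14, 0], [-0.151, 0.54, 0.18, 0], [-0.151, 0.54, 0.2, 0]]

```text
time_s: 28.67
eef_pos: [0.5752, 0.3046, 0.1859]
eef_rot: [-0.003, 0.0, 1.0, -0.001]
wrist_force: [0.6, -0.5, -0.6]
opening: 0.998
grasp_force: 0.0
```

```bash
python3 - <<'E'
from h import *
im,d,P,cast=wrist()
print(ctrl.get_obs()["eef_pos"])
hsv=cv2.cvtColor(im,cv2.COLOR_RGB2HSV)
red=((hsv[...,0]<9)|(hsv[...,0]>175))&(hsv[...,1]>110)
P[~red]=-9
tops(P,cast,.0525,.060,.056,700)
E
```

```text
[0.57504427 0.30460256 0.18548076]
```

Call:
drive_tool:
  plan:
    - [[0, 0, 0.04, 0], [0, 0, 0.1, 0], [0, 0, 0.16, 0], [0, 0, 0.22, 0], [0, 0, 0.28, 0], [0, 0, 0.33, 0], [0, 0, 0.37, 0], [0, 0, 0.4, 0], [0, 0, 0.425, 0], [0, 0, 0.44, 0], [0, 0, 0.4425, 0], [0, 0, 0.4425, 0]]

```text
time_s: 29.72
eef_pos: [0.5778, 0.3067, 0.0137]
eef_rot: [0.0, -0.0, 1.0, 0.0]
wrist_force: [0.9, 0.4, 0.6]
opening: 1.003
grasp_force: 0.0
```

Call:
drive_tool:
  plan:
    - [[0, 0, 0, 0], [0, 0, 0, 0], [0, 0, 0, 0], [0, 0, 0, 0], [0, 0, 0, 0], [0, 0, 0, 0], [0, 0, 0, 0], [0, 0, 0, 0]]
  jaw: 1

```text
time_s: 30.38
eef_pos: [0.5784, 0.3071, 0.0147]
eef_rot: [0.001, -0.0, 1.0, 0.0]
wrist_force: [-0.8, 0.8, 6.1]
opening: 0.639
grasp_force: 63.9
```

Call:
drive_tool:
  plan:
    - [[0, 0, -0.02, 0], [0, 0, -0.06, 0], [0, 0, -0.11, 0], [0, 0, -0.17, 0], [0, 0, -0.24, 0], [-0.01, 0, -0.3, 0], [-0.02, -0.02, -0.3, 0], [-0.03, -0.07, -0.3, 0], [-0.034, -0.13, -0.3, 0], [-0.034, -0.19, -0.3, 0], [-0.034, -0.24, -0.3, 0], [-0.034, -0.259, -0.3, 0]]

```text
time_s: 31.38
eef_pos: [0.5903, 0.2, 0.1319]
eef_rot: [-0.001, 0.001, 1.0, -0.001]
wrist_force: [0.1, -0.0, -2.3]
opening: 0.643
grasp_force: 63.8
```

Call:
drive_tool:
  plan:
    - [[0, -0.03, 0, 0], [0, -0.09, 0, 0], [0, -0.16, 0, 0], [0, -0.23, 0, 0], [0, -0.3, 0, 0], [0, -0.37, 0, 0], [0, -0.43, 0, 0], [0, -0.48, 0, 0], [0, -0.5, 0.02, 0], [0, -0.5, 0.06, 0], [0, -0.5, 0.1, 0], [0, -0.5, 0.12, 0]]

```text
time_s: 32.38
eef_pos: [0.5895, 0.0038, 0.0825]
eef_rot: [-0.002, -0.0, 1.0, 0.001]
wrist_force: [-0.6, 0.7, -1.7]
opening: 0.646
grasp_force: 63.9
```

Call:
drive_tool:
  plan:
    - [[0, 0, 0.02, 0], [0, 0, 0.04, 0], [0, 0, 0.055, 0], [0, 0, 0.065, 0], [0, 0, 0.073, 0], [0, 0, 0.079, 0], [0, 0, 0.083, 0], [0, 0, 0.086, 0], [0, 0, 0.086, 0], [0, 0, 0.086, 0]]

```text
time_s: 33.22
eef_pos: [0.5913, 0.0032, 0.0527]
eef_rot: [0.0, -0.0, 1.0, -0.0]
wrist_force: [-6.0, 0.8, 9.9]
opening: 0.643
grasp_force: 64.9
```

Call:
drive_tool:
  plan:
    - [[0, 0, -0.003, 0], [0, 0, -0.003, 0], [0, 0, -0.003, 0]]

```text
time_s: 33.47
eef_pos: [0.5917, 0.003, 0.0527]
eef_rot: [0.001, -0.0, 1.0, -0.0]
wrist_force: [-0.8, 0.2, 3.2]
opening: 0.643
grasp_force: 64.3
```

Call:
drive_tool:
  plan:
    - [[0, 0, -0.003, 0], [0, 0, -0.003, 0], [0, 0, -0.003, 0], [0, 0, -0.003, 0], [0, 0, -0.003, 0], [0, 0, -0.003, 0]]
  jaw: 0

```text
time_s: 33.97
eef_pos: [0.5911, 0.0031, 0.0532]
eef_rot: [-0.0, -0.0, 1.0, 0.0]
wrist_force: [-0.3, 0.2, -0.1]
opening: 0.999
grasp_force: 0.0
```

Call:
drive_tool:
  plan:
    - [[0, 0, -0.03, 0], [0, 0, -0.09, 0], [0, 0, -0.16, 0], [0, 0, -0.23, 0], [0, 0, -0.3, 0], [0, 0, -0.37, 0], [0, 0, -0.44, 0], [0, 0, -0.5, 0], [0, 0, -0.54, 0], [0, 0, -0.55, 0], [0, 0, -0.55, 0], [0, 0, -0.55, 0]]

```text
time_s: 34.97
eef_pos: [0.5906, 0.0032, 0.2727]
eef_rot: [-0.0, -0.0, 1.0, 0.0]
wrist_force: [0.3, 1.0, -0.7]
opening: 0.999
grasp_force: 0.0
```

```bash
python3 - <<'E'
from h import *
im,d,P,cast=wrist("w4")
print(ctrl.get_obs()["eef_pos"])
tops(P,cast,.088,.102,.094)
tops(P,cast,.045,.058,.050,3000)
E
```

```text
[0.5902938  0.00325604 0.27183557]
1075 px [25. 26.] Z 0.0976 circ 0.4501 -0.2163 r 0.0276 mean [ 0.4527 -0.2105]
2233 px [262. 176.] Z 0.0946 circ 0.5912 0.0041 r 0.028 mean [0.5908 0.0041]
13959 px [264. 163.] Z 0.0509 circ 0.593 0.0055 r 0.0847 mean [0.5873 0.0057]
```

View pics/w4.png

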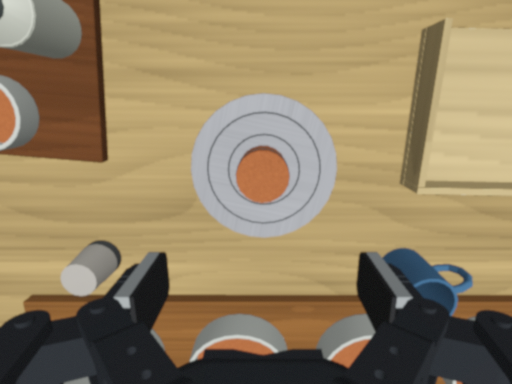

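The jar sits inside the inner ring at (263,175), about 2 mm off centre. Returning the bottle.

Call:
drive_tool:
  plan:
    - [[0.03, -0.04, 0, 0], [0.07, -0.1, 0, 0], [0.12, -0.17, 0, 0], [0.17, -0.25, 0, 0], [0.22, -0.33, 0, 0], [0.27, -0.41, 0, 0], [0.32, -0.49, 0, 0], [0.36, -0.55, 0, 0], [0.385, -0.581, 0, 0], [0.385, -0.581, 0.03, 0], [0.385, -0.581, 0.08, 0], [0.385, -0.581, 0.1, 0]]
  jaw: 0.2

```text
time_s: 36.02
eef_pos: [0.4358, -0.2278, 0.2293]
eef_rot: [-0.002, 0.0, 1.0, 0.002]
wrist_force: [-1.1, 0.3, -0.4]
opening: 0.799
grasp_force: 0.0
```

Call:
drive_tool:
  plan:
    - [[0, 0, 0.04, 0], [0, 0, 0.09, 0], [0, 0, 0.14, 0], [0, 0, 0.19, 0], [0, 0, 0.24, 0], [0, 0, 0.28, 0], [0, 0, 0.3, 0], [0, 0, 0.307, 0], [0, 0, 0.307, 0], [0, 0, 0.307, 0]]

```text
time_s: 36.85
eef_pos: [0.4377, -0.2293, 0.111]
eef_rot: [0.0, -0.0, 1.0, -0.0]
wrist_force: [-0.4, 0.2, 0.1]
opening: 0.804
grasp_force: 0.0
```

Call:
drive_tool:
  plan:
    - [[0, 0, 0, 0], [0, 0, 0, 0], [0, 0, 0, 0], [0, 0, 0, 0], [0, 0, 0, 0], [0, 0, 0, 0], [0, 0, 0, 0], [0, 0, 0, 0]]
  jaw: 1

```text
time_s: 37.52
eef_pos: [0.4378, -0.2299, 0.1115]
eef_rot: [0.001, -0.0, 1.0, -0.001]
wrist_force: [-0.7, 0.0, 6.9]
opening: 0.328
grasp_force: 59.4
```

Call:
drive_tool:
  plan:
    - [[0, 0, -0.02, 0], [0, 0, -0.07, 0], [0, 0, -0.13, 0], [0, 0, -0.2, 0], [0, 0, -0.27, 0], [0, 0.01, -0.34, 0], [0, 0.04, -0.38, 0], [-0.01, 0.09, -0.4, 0], [-0.02, 0.15, -0.4, 0], [-0.03, 0.21, -0.4, 0], [-0.04, 0.25, -0.4, 0], [-0.05, 0.26, -0.4, 0]]

```text
time_s: 38.52
eef_pos: [0.4565, -0.1226, 0.2701]
eef_rot: [-0.001, -0.001, 1.0, 0.001]
wrist_force: [0.7, 0.1, -3.6]
opening: 0.328
grasp_force: 59.8
```

Call:
drive_tool:
  plan:
    - [[-0.01, 0.03, 0, 0], [-0.02, 0.1, 0, 0], [-0.04, 0.19, 0, 0], [-0.06, 0.28, 0, 0], [-0.08, 0.37, 0, 0], [-0.1, 0.46, 0, 0], [-0.12, 0.55, 0, 0], [-0.13, 0.64, 0, 0], [-0.14, 0.73, 0, 0], [-0.15, 0.81, 0, 0], [-0.16, 0.86, 0, 0], [-0.17, 0.88, 0, 0]]

```text
time_s: 39.52
eef_pos: [0.5246, 0.2293, 0.2697]
eef_rot: [-0.001, -0.002, 1.0, 0.0]
wrist_force: [0.0, -0.8, -3.3]
opening: 0.324
grasp_force: 60.2
```

Call:
drive_tool:
  plan:
    - [[-0.01, 0.05, 0, 0], [-0.03, 0.12, 0, 0], [-0.05, 0.2, 0, 0], [-0.0575, 0.28, 0, 0], [-0.0575, 0.34, 0, 0], [-0.0575, 0.364, 0, 0], [-0.0575, 0.364, 0.02, 0], [-0.0575, 0.364, 0.06, 0], [-0.0575, 0.364, 0.12, 0], [-0.0575, 0.364, 0.17, 0], [-0.0575, 0.364, 0.2, 0], [-0.0575, 0.364, 0.2, 0]]

```text
time_s: 40.52
eef_pos: [0.5462, 0.3695, 0.186]
eef_rot: [-0.003, 0.001, 1.0, -0.002]
wrist_force: [-1.0, 0.0, -3.7]
opening: 0.326
grasp_force: 60.3
```

Call:
drive_tool:
  plan:
    - [[0, 0, 0.04, 0], [0, 0, 0.08, 0], [0, 0, 0.12, 0], [0, 0, 0.15, 0], [0, 0, 0.17, 0], [0, 0, 0.185, 0], [0, 0, 0.195, 0], [0, 0, 0.202, 0], [0, 0, 0.208, 0], [0, 0, 0.212, 0], [0, 0, 0.212, 0], [0, 0, 0.212, 0]]

```text
time_s: 41.52
eef_pos: [0.5482, 0.3725, 0.106]
eef_rot: [0.0, -0.0, 1.0, 0.0]
wrist_force: [0.8, -0.2, -3.2]
opening: 0.328
grasp_force: 60.6
```

Call:
drive_tool:
  plan:
    - [[0, 0, 0.002, 0], [0, 0, 0.004, 0], [0, 0, 0.004, 0]]

```text
time_s: 41.77
eef_pos: [0.5485, 0.3726, 0.1055]
eef_rot: [0.001, -0.0, 1.0, 0.0]
wrist_force: [-2.0, -0.4, 4.6]
opening: 0.319
grasp_force: 61.2
```

Call:
drive_tool:
  plan:
    - [[0, 0, 0, 0], [0, 0, 0, 0], [0, 0, 0, 0], [0, 0, 0, 0], [0, 0, 0, 0], [0, 0, 0, 0]]
  jaw: 0.2

```text
time_s: 42.27
eef_pos: [0.548, 0.3723, 0.104]
eef_rot: [-0.0, -0.0, 1.0, -0.0]
wrist_force: [-0.1, 0.7, 0.4]
opening: 0.804
grasp_force: 0.0
```

Call:
drive_tool:
  plan:
    - [[0, 0, -0.02, 0], [0, 0, -0.07, 0], [0, 0, -0.13, 0], [0, 0, -0.2, 0], [0, 0, -0.27, 0], [0, 0, -0.34, 0], [0, -0.02, -0.38, 0], [0, -0.07, -0.4, 0], [0, -0.13, -0.4, 0], [0, -0.18, -0.4, 0], [0, -0.2, -0.4, 0]]

```text
time_s: 43.18
eef_pos: [0.5483, 0.2903, 0.2651]
eef_rot: [0.001, 0.001, 1.0, -0.0]
wrist_force: [-0.7, -0.9, 0.3]
opening: 0.799
grasp_force: 0.0
```

Call:
drive_tool:
  plan:
    - [[0.01, -0.06, 0, 0], [0.03, -0.14, 0, 0], [0.05, -0.23, 0, 0], [0.07, -0.32, 0, 0], [0.09, -0.41, 0, 0], [0.11, -0.5, 0, 0], [0.13, -0.59, 0, 0], [0.15, -0.68, 0, 0], [0.17, -0.77, 0, 0], [0.19, -0.86, 0, 0], [0.2, -0.93, 0, 0], [0.2, -0.95, 0, 0]]

```text
time_s: 44.18
eef_pos: [0.4677, -0.091, 0.2646]
eef_rot: [0.0, 0.002, 1.0, -0.001]
wrist_force: [0.8, -0.6, 0.1]
opening: 0.798
grasp_force: 0.0
```

Call:
drive_tool:
  plan:
    - [[0.02, -0.06, 0, 0], [0.04, -0.14, 0, 0], [0.06, -0.23, 0, 0], [0.08, -0.32, 0, 0], [0.095, -0.41, 0, 0], [0.095, -0.49, 0, 0], [0.095, -0.54, 0, 0], [0.095, -0.554, 0, 0], [0.095, -0.554, 0.02, 0], [0.095, -0.554, 0.06, 0], [0.095, -0.554, 0.09, 0], [0.095, -0.554, 0.1, 0]]

```text
time_s: 45.18
eef_pos: [0.4297, -0.3067, 0.2213]
eef_rot: [-0.001, -0.001, 1.0, 0.002]
wrist_force: [0.2, 0.6, -0.1]
opening: 0.799
grasp_force: 0.0
```

Call:
drive_tool:
  plan:
    - [[0, 0, 0.04, 0], [0, 0, 0.09, 0], [0, 0, 0.14, 0], [0, 0, 0.19, 0], [0, 0, 0.23, 0], [0, 0, 0.26, 0], [0, 0, 0.2715, 0], [0, 0, 0.2715, 0], [0, 0, 0.2715, 0]]

```text
time_s: 45.93
eef_pos: [0.4306, -0.3093, 0.1161]
eef_rot: [0.0, -0.0, 1.0, -0.0]
wrist_force: [0.4, 0.6, 0.7]
opening: 0.805
grasp_force: 0.0
```

Call:
drive_tool:
  plan:
    - [[0, 0, 0, 0], [0, 0, 0, 0], [0, 0, 0, 0], [0, 0, 0, 0], [0, 0, 0, 0], [0, 0, 0, 0], [0, 0, 0, 0], [0, 0, 0, 0]]
  jaw: 1

```text
time_s: 46.6
eef_pos: [0.4306, -0.3097, 0.1166]
eef_rot: [0.001, -0.0, 1.0, -0.001]
wrist_force: [-0.3, 2.0, 6.4]
opening: 0.314
grasp_force: 59.0
```

Call:
drive_tool:
  plan:
    - [[0, 0, -0.02, 0], [0, 0, -0.07, 0], [0, 0, -0.13, 0], [0, 0, -0.2, 0], [0, 0, -0.27, 0], [0, 0.01, -0.34, 0], [0, 0.04, -0.38, 0], [-0.01, 0.09, -0.4, 0], [-0.02, 0.15, -0.4, 0], [-0.03, 0.21, -0.4, 0], [-0.04, 0.25, -0.4, 0], [-0.04, 0.26, -0.4, 0]]

```text
time_s: 47.6
eef_pos: [0.4461, -0.2025, 0.2751]
eef_rot: [-0.0, -0.001, 1.0, 0.001]
wrist_force: [-0.7, -0.0, -4.7]
opening: 0.31
grasp_force: 59.9
```

Call:
drive_tool:
  plan:
    - [[-0.01, 0.03, 0, 0], [-0.02, 0.1, 0, 0], [-0.03, 0.19, 0, 0], [-0.04, 0.28, 0, 0], [-0.05, 0.37, 0, 0], [-0.06, 0.46, 0, 0], [-0.07, 0.55, 0, 0], [-0.08, 0.64, 0, 0], [-0.09, 0.73, 0, 0], [-0.1, 0.81, 0, 0], [-0.11, 0.86, 0, 0], [-0.12, 0.88, 0, 0]]

```text
time_s: 48.6
eef_pos: [0.4935, 0.1492, 0.2751]
eef_rot: [-0.001, -0.002, 1.0, 0.0]
wrist_force: [-0.1, -0.9, -4.7]
opening: 0.311
grasp_force: 60.2
```

Call:
drive_tool:
  plan:
    - [[-0.01, 0.05, 0, 0], [-0.02, 0.12, 0, 0], [-0.0235, 0.2, 0, 0], [-0.0235, 0.28, 0, 0], [-0.0235, 0.35, 0, 0], [-0.0235, 0.39, 0, 0], [-0.0235, 0.401, 0.02, 0], [-0.0235, 0.401, 0.06, 0], [-0.0235, 0.401, 0.12, 0], [-0.0235, 0.401, 0.17, 0], [-0.0235, 0.401, 0.2, 0], [-0.0235, 0.401, 0.2, 0]]

```text
time_s: 49.6
eef_pos: [0.5015, 0.305, 0.1913]
eef_rot: [-0.003, 0.0, 1.0, -0.002]
wrist_force: [-1.1, -0.9, -4.1]
opening: 0.313
grasp_force: 60.3
```

Call:
drive_tool:
  plan:
    - [[0, 0, 0.04, 0], [0, 0, 0.08, 0], [0, 0, 0.12, 0], [0, 0, 0.15, 0], [0, 0, 0.17, 0], [0, 0, 0.185, 0], [0, 0, 0.195, 0], [0, 0, 0.203, 0], [0, 0, 0.209, 0], [0, 0, 0.213, 0], [0, 0, 0.215, 0], [0, 0, 0.215, 0]]

```text
time_s: 50.6
eef_pos: [0.504, 0.3074, 0.1106]
eef_rot: [0.001, -0.0, 1.0, 0.0]
wrist_force: [-1.6, -0.6, 1.9]
opening: 0.31
grasp_force: 61.2
```

Call:
drive_tool:
  plan:
    - [[0, 0, 0, 0], [0, 0, 0, 0], [0, 0, 0, 0], [0, 0, 0, 0], [0, 0, 0, 0], [0, 0, 0, 0]]
  jaw: 0.2

```text
time_s: 51.1
eef_pos: [0.5035, 0.3071, 0.1095]
eef_rot: [0.0, -0.0, 1.0, 0.0]
wrist_force: [-0.6, 0.6, -0.2]
opening: 0.8
grasp_force: 0.0
```

Call:
drive_tool:
  plan:
    - [[0, 0, -0.02, 0], [0, 0, -0.07, 0], [0, 0, -0.13, 0], [0, 0, -0.2, 0], [0, 0, -0.27, 0], [0, 0, -0.34, 0], [0, -0.02, -0.38, 0], [0, -0.07, -0.4, 0], [0, -0.13, -0.4, 0], [0, -0.18, -0.4, 0], [0, -0.2, -0.4, 0]]

```text
time_s: 52.02
eef_pos: [0.5036, 0.2252, 0.2704]
eef_rot: [0.001, 0.001, 1.0, -0.0]
wrist_force: [-0.1, -0.0, -0.2]
opening: 0.801
grasp_force: 0.0
```

Call:
drive_tool:
  plan:
    - [[0.01, -0.06, 0, 0], [0.02, -0.14, 0, 0], [0.03, -0.23, 0, 0], [0.04, -0.32, 0, 0], [0.05, -0.41, 0, 0], [0.06, -0.5, 0, 0], [0.07, -0.59, 0, 0], [0.08, -0.68, 0, 0], [0.09, -0.77, 0, 0], [0.1, -0.86, 0, 0], [0.11, -0.93, 0, 0], [0.12, -0.95, 0, 0]]

```text
time_s: 53.02
eef_pos: [0.4554, -0.1564, 0.2699]
eef_rot: [0.0, 0.002, 1.0, -0.001]
wrist_force: [-0.1, 0.0, 0.1]
opening: 0.8
grasp_force: 0.0
```

Call:
drive_tool:
  plan:
    - [[0.02, -0.06, 0, 0], [0.04, -0.14, 0, 0], [0.06, -0.23, 0, 0], [0.08, -0.32, 0, 0], [0.081, -0.41, 0, 0], [0.081, -0.5, 0, 0], [0.081, -0.57, 0, 0], [0.081, -0.588, 0, 0], [0.081, -0.588, 0.02, 0], [0.081, -0.588, 0.06, 0], [0.081, -0.588, 0.09, 0], [0.081, -0.588, 0.1, 0]]

```text
time_s: 54.02
eef_pos: [0.4229, -0.3852, 0.2266]
eef_rot: [-0.001, -0.001, 1.0, 0.002]
wrist_force: [0.3, 0.1, -0.0]
opening: 0.798
grasp_force: 0.0
```

Call:
drive_tool:
  plan:
    - [[0, 0, 0.04, 0], [0, 0, 0.09, 0], [0, 0, 0.14, 0], [0, 0, 0.19, 0], [0, 0, 0.24, 0], [0, 0, 0.28, 0], [0, 0, 0.2975, 0], [0, 0, 0.2975, 0], [0, 0, 0.2975, 0]]

```text
time_s: 54.77
eef_pos: [0.4236, -0.3876, 0.1109]
eef_rot: [0.0, -0.001, 1.0, 0.0]
wrist_force: [0.3, -0.6, 0.5]
opening: 0.797
grasp_force: 0.0
```

Call:
drive_tool:
  plan:
    - [[0, 0, 0, 0], [0, 0, 0, 0], [0, 0, 0, 0], [0, 0, 0, 0], [0, 0, 0, 0], [0, 0, 0, 0], [0, 0, 0, 0], [0, 0, 0, 0]]
  jaw: 1

```text
time_s: 55.43
eef_pos: [0.4237, -0.3889, 0.1115]
eef_rot: [0.001, -0.0, 1.0, -0.001]
wrist_force: [-1.4, -0.9, 6.6]
opening: 0.278
grasp_force: 59.0
```

Call:
drive_tool:
  plan:
    - [[0, 0, -0.02, 0], [0, 0, -0.07, 0], [0, 0, -0.13, 0], [0, 0, -0.2, 0], [0, 0, -0.27, 0], [0, 0.01, -0.34, 0], [0, 0.04, -0.38, 0], [-0.01, 0.09, -0.4, 0], [-0.02, 0.15, -0.4, 0], [-0.03, 0.21, -0.4, 0], [-0.04, 0.25, -0.4, 0], [-0.05, 0.26, -0.4, 0]]

```text
time_s: 56.43
eef_pos: [0.443, -0.2811, 0.2702]
eef_rot: [-0.001, -0.001, 1.0, 0.001]
wrist_force: [-0.5, -0.5, -1.0]
opening: 0.279
grasp_force: 59.1
```

Call:
drive_tool:
  plan:
    - [[-0.01, 0.03, 0, 0], [-0.02, 0.1, 0, 0], [-0.04, 0.19, 0, 0], [-0.06, 0.28, 0, 0], [-0.08, 0.37, 0, 0], [-0.1, 0.46, 0, 0], [-0.12, 0.55, 0, 0], [-0.14, 0.64, 0, 0], [-0.15, 0.73, 0, 0], [-0.16, 0.81, 0, 0], [-0.17, 0.86, 0, 0], [-0.18, 0.88, 0, 0]]

```text
time_s: 57.43
eef_pos: [0.5149, 0.0708, 0.2702]
eef_rot: [-0.0, -0.001, 1.0, 0.0]
wrist_force: [0.8, -0.2, -2.4]
opening: 0.278
grasp_force: 59.3
```

Call:
drive_tool:
  plan:
    - [[-0.01, 0.05, 0, 0], [-0.03, 0.12, 0, 0], [-0.05, 0.2, 0, 0], [-0.0675, 0.28, 0, 0], [-0.0675, 0.36, 0, 0], [-0.0675, 0.415, 0, 0], [-0.0675, 0.4295, 0.02, 0], [-0.0675, 0.4295, 0.06, 0], [-0.0675, 0.4295, 0.12, 0], [-0.0675, 0.4295, 0.17, 0], [-0.0675, 0.4295, 0.2, 0], [-0.0675, 0.4295, 0.2, 0]]

```text
time_s: 58.43
eef_pos: [0.5402, 0.2381, 0.1865]
eef_rot: [-0.003, 0.0, 1.0, -0.001]
wrist_force: [-1.0, 0.0, -1.9]
opening: 0.276
grasp_force: 59.3
```

Call:
drive_tool:
  plan:
    - [[0, 0, 0.04, 0], [0, 0, 0.08, 0], [0, 0, 0.12, 0], [0, 0, 0.15, 0], [0, 0, 0.17, 0], [0, 0, 0.185, 0], [0, 0, 0.195, 0], [0, 0, 0.203, 0], [0, 0, 0.209, 0], [0, 0, 0.213, 0], [0, 0, 0.215, 0], [0, 0, 0.215, 0]]

```text
time_s: 59.43
eef_pos: [0.5426, 0.2398, 0.1055]
eef_rot: [0.001, -0.0, 1.0, 0.0]
wrist_force: [-1.8, -1.4, 3.3]
opening: 0.281
grasp_force: 60.0
```

Call:
drive_tool:
  plan:
    - [[0, 0, 0, 0], [0, 0, 0, 0], [0, 0, 0, 0], [0, 0, 0, 0], [0, 0, 0, 0], [0, 0, 0, 0]]
  jaw: 0.2

```text
time_s: 59.93
eef_pos: [0.542, 0.2398, 0.1044]
eef_rot: [-0.0, -0.0, 1.0, 0.0]
wrist_force: [-0.5, 0.3, -0.6]
opening: 0.797
grasp_force: 0.0
```

Call:
drive_tool:
  plan:
    - [[0, 0, -0.02, 0], [0, 0, -0.07, 0], [0, 0, -0.13, 0], [0, 0, -0.2, 0], [0, 0, -0.27, 0], [0, 0, -0.34, 0], [0, 0, -0.41, 0], [0.01, 0.04, -0.46, 0], [0.02, 0.09, -0.49, 0], [0.03, 0.13, -0.49, 0], [0.03, 0.145, -0.49, 0], [0.03, 0.145, -0.49, 0]]

```text
time_s: 60.93
eef_pos: [0.5296, 0.2988, 0.3007]
eef_rot: [0.0, -0.001, 1.0, 0.0]
wrist_force: [1.1, -0.1, 0.1]
opening: 0.801
grasp_force: 0.0
```

Call:
drive_tool:
  plan:
    - [[0, 0, 0, 0], [0, 0, 0, 0], [0, 0, 0, 0], [0, 0, 0, 0]]

```text
time_s: 61.27
eef_pos: [0.5302, 0.2969, 0.3]
eef_rot: [-0.0, 0.0, 1.0, -0.0]
wrist_force: [-0.3, 0.6, -0.3]
opening: 0.796
grasp_force: 0.0
```

```bash
python3 - <<'E'
from h import *
im,d,P,cast=wrist()
print(ctrl.get_obs()["eef_pos"])
tops(P,cast,.1405,.16,.146)
im,d=ctrl.camera("top");P=cloud("top",d);Z=P[...,2]
ims,_=ctrl.camera("side");cv2.imwrite("pics/side9.png",ims[:,:,::-1])
def C(m,zt):
    k,l,s,c=cv2.connectedComponentsWithStats(m.astype(np.uint8))
    for j in range(1,k):
        if s[j,4]>30: print(s[j,4],rays("top",c[j],zt)[0].round(4))
b=np.zeros(Z.shape,bool);b[155:240,85:195]=1;C(b&(Z>.1405)&(Z<.16),.145)
b[:]=0;b[140:210,205:280]=1;C(b&(Z>.088)&(Z<.1),.094)
b[:]=0;b[170:215,325:372]=1;m=b&(Z>.045)&(Z<.062)
print("dish",cv2.minEnclosingCircle(rays("top",np.argwhere(m)[:,::-1],.054)[:,:2].astype(np.float32)))
E
```

```text
[0.53019612 0.29698957 0.30015298]
646 px [274. 154.] Z 0.1443 circ 0.5041 0.3084 r 0.0137 mean [0.5039 0.3084]
481 px [204. 197.] Z 0.1461 circ 0.5454 0.241 r 0.0125 mean [0.5451 0.241 ]
675 px [340. 200.] Z 0.1466 circ 0.5491 0.3733 r 0.0152 mean [0.5491 0.3731]
97 [0.5501 0.3724 0.145 ]
66 [0.5462 0.2386 0.145 ]
81 [0.5043 0.3066 0.145 ]
300 [0.5911 0.0034 0.094 ]
dish ((0.5272036790847778, -0.3024753928184509), 0.04304760321974754)
```

View pics/side9.png

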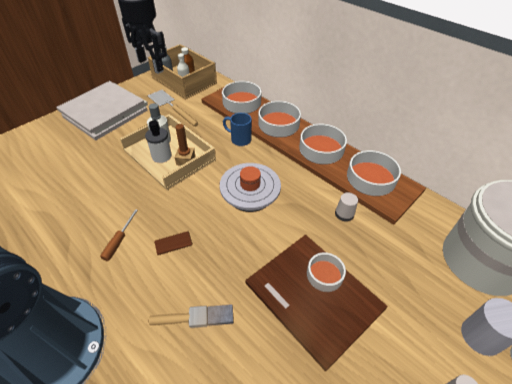

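The side view shows the jar on the wheel at (250,178), the three pieces back in the bay, and the dish unmoved at (325,270). All of them measure within 2 mm of their targets.

```bash
python3 -c "
from bench import ctrl
print(ctrl.hand_in())"
```

```text
the job is handed in; nothing more can be done
None
```

The job is handed in: the jar is upright on the banding wheel about 2 mm off centre, the bottle, canister and tamper are back within about 2 mm of their starting spots, and the dish is where it was (all camera measurements; the judging result was not shown).

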